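Third hand for a shelf bracket of the praline display

TASK

Pick up the larger of the two T-shaped wooden shelf brackets and stand it on the bed of the assembly jig with its broad plate flat against the sprung back board, between the two battens. Push the board back with it until the brass pointer is midway between the two steel pegs of the scale (about 10 N), never ramming the board to the end of its travel, keep it there steadily for a few seconds and finish while still holding it pressed like that, so that a colleague can screw it on. Leave everything else where it is.

Things in the scene. Friction and masses are not known exactly. Their poses are not given: they have to be found in the camera images.
- bracket: the larger bracket, dark wood, about 0.16 kg, a T seen from above. Origin: on its underside, mid-length; x towards the plate, z up. Plate: 15 thick (x 35 to 50 mm), 110 wide (y), 70 high; its front face at x = +50 mm goes against the board. Web (stem of the T): x -50 to +35 mm, 20 wide (y), 55 high: grip it from above across its 20 mm
- bracket_face (a point): point at the middle of the bracket plate's front face, at the level of its underside: 50 mm ahead (+x) of the bracket's origin
- small_bracket: the smaller bracket of the same shape and wood, not wanted: 70 long, plate 70 wide and 45 high, web 20 wide and 38 high. Origin on its underside, midway along its length, x towards the plate. Leave it alone
- jig: jig fixed to the counter. Origin: counter level, under the middle of the board's resting front face; x is the push direction, roughly away from the robot. Bed: top at z 15 mm, x -165 to 115, y -105 to 105. On the bed: spring housing (x 80 to 100, 50 high, 170 wide), scale block (x -3 to 73, y 89 to 105, 56 high); on that, two steel pegs 14 high, 5 thick at x 20 and 36, y 101
- backboard: the sprung back board, 170 wide (y), 16 thick, top 59 mm above the bed; slides along jig x with the carriage. Origin: middle of its front face, at the level of the bed's top; x is the push direction, so the face looks to -x. Two light battens stand upright on the face, 10 mm proud of it, with their inner sides at y = -65 and +65 mm
- carriage (a joint): travel of the back board and pointer in the push direction, m: 0 at rest, end of travel 0.050. A 350 N/m spring without preload pushes it back. The brass pointer at the board's +y end stands at jig x = travel: level with the first peg at 0.020 (7 N), the second at 0.036 (12.6 N); midway is 0.028 (9.8 N)
- screwdriver: black-handled screwdriver lying on the counter, to be left alone; origin below its middle
- jar: lidded jar, 66 across and 100 high, standing on the counter, to be left alone; origin at the middle of its underside
There are look-alikes about, which are no part of the job. Leave any blue or red look-alike of the bracket alone.

How it is judged:
On the way, in this order (a step that is already met when the one before it is completed fails the run):
1. the larger bracket is picked up off the counter, held by the fingers (height (world z) of bracket above 0.02 m and contact force between the fingers and bracket above 0.5 N), for 0.1 s.
2. the bracket, on the bed and flush with the board, presses the pointer between the pegs for 1.5 s (value of joint carriage between 0.02 and 0.036 m and contact force between bracket and backboard between 5.5 and 15 N and x of bracket_face in the frame of backboard between -0.004 and 0.004 m and y of bracket in the frame of backboard between -0.011 and 0.011 m and z of bracket in the frame of backboard between -0.004 and 0.004 m and angle between bracket's own z axis and vertical below 0.06 rad and angle between the x axis of bracket and the x axis of backboard, either way round below 0.08 rad and linear speed of bracket below 0.01 m/s and contact force between the fingers and bracket above 2 N), for 1.5 s.
At the end, for the whole second after the job is handed in: Still held pressed by the fingers, at rest: board travel 20 to 36 mm, push 5.5 to 15 N; bracket on the bed (within 4 mm, lean under 0.06 rad), its plate within 4 mm of the board's face and 0.08 rad of square, within 11 mm of midway between the battens (all of step 2); the arm keeps its last pose, push and grip.
It fails at once if the board is rammed to the end of its travel (value of joint carriage above 0.047 m).
It fails at once if the smaller bracket is disturbed (distance of small_bracket from where it was at the start of the episode above 0.025 m).
It fails at once if the screwdriver is disturbed (distance of screwdriver from where it was at the start of the episode above 0.025 m).
It fails at once if the jar is disturbed (distance of jar from where it was at the start of the episode above 0.025 m).
It also fails if it takes over 51 s, if anything falls off the work surface, if the arm or the gripper's body presses on something with over 40 N, if the wrist force passes 120 N, or if a joint passes its speed limit or range.

ROBOT

A 6-joint arm with a two-finger parallel gripper is mounted at the origin on the work surface. World frame = base frame: x ahead of the robot, y to its left, z up, the work surface at z = 0. Lengths are in m, angles in rad, forces in N, time in s.
With the tool pointing down it reaches from about 0.375 to 0.9 m from the base axis. Payload 3.1 kg.
Tool frame: the origin (TCP) lies at the very end of the fingers, on their centre line; the grasp point (between the pads) lies 19 mm behind it; z points along the fingers, y is the line along which they close (so a half turn about z gives the same grasp; the last joint's range is limited). The gripper opens to 87 mm and grips with 3 to 60 N. Pads are 19 mm wide; open, the fingers measure 117 mm over their backs; the gripper's body (75 mm by 190 mm) begins 51 mm behind the grasp point.
Start: joints at [1.111, 0.527, 1.433, -0, 1.181, -0.178], TCP at [0.173, 0.601, 0.223] pointing down, gripper open.
Joint ranges: [-3.08, 3.08], [-0.75, 2.2], [0.22, 2.44], [-1.43, 4.57], [0, 2.65], [-2.85, 2.85]. Speed limits (rad/s): [2.79, 2.79, 3.14, 3.14, 3.14, 3.14].

INTERFACE

Orientations are given as a unit quaternion [x, y, z, w].
In Python, from rig import robot gives the robot as it stands. The module is installed in compiled form; this text tells all that it offers.
- The arm moves only by the tool play_rows, never from a script. Its argument "steps" is one flat list of numbers, 5 for each row, row after row: the opening, from -1 (shut) to 1 (fully open), then the shift along the tool's x, y, z as a fraction of full scale, then the turn about the tool's z as a fraction of full scale. In form: [claw, tx, ty, tz, twist, claw, tx, ty, tz, twist, ...]. A call has exactly 10 rows; each row shifts and turns the commanded pose from where the row before left it, along the tool's axes as they then stand; what a row does not reach is not made up. Full scale, the value 1, is 0.03 m for a shift and 0.1 rad for a turn. A row lasts 1/10 s, in which the tool goes at most 50 mm and 8.59 degrees, less where a joint would pass 70% of its speed; a pose out of reach is approached as far as the arm can. A call with a number of a shift or a turn outside -1 to 1 is refused whole. A call with a gripper value outside its range is refused whole. The fingers move at their own pace and stop on an object; "grip_force" is the grip in N (left out, the last holds). Time passes only in rows, so rows that do not move let the fingers close, or fill a call up. It gives the time, the measured TCP pose, the force, the opening and the grip force at its end, in the units of the state.
- robot.get_obs(): the state, without advancing time (a new reading comes with each control period).
- robot.camera(name): name is "side" or "top"; returns a dict with "image" (384x512x3 uint8, red, green, blue), "mtx" (3x3 intrinsics, pixels), "D" ([k1, k2, p1, p2, k3] as OpenCV has them; the pictures are not rectified), "rvec" (rotation vector, rad) and "tvec" (3), from world to camera coordinates, as OpenCV has them. Camera axes: x right, y down, z forward; pixel columns grow to the right and rows downward; lengths in m; the calibration is good to about 2 mm. A picture is of the moment at which its call begins. There is no depth.
- robot.hand_in(): hands the job in; it is judged then, once.
The state is a dict: "time": time; "q": joint angles; "joint_velocities": joint speeds; "joint_torque": joint torques, N m; "position": TCP position; "tool_rot": TCP orientation; "ft_force": force on the tool from outside, world axes, zero at the start; "moment": the same for the moment, N m; "grip_width": finger opening in m; "grip_force": force on a finger pad.
Only numpy, scipy, OpenCV 4.12 (cv2) and the standard library are available. Lean on these libraries where they do the work, as an engineer would, in place of code of your own. Each camera call takes 0.05 s, during which the arm holds its last target. There are 200 camera calls.

## Working session

There is one attempt and no reset: what is moved stays moved. The work goes in short steps, Python scripts to look and compute and a tool call to move; the robot and the scene stay as the last step left them, time stands still between calls to the robot, and variables do not carry over. Pictures are saved under pics/ and viewed, at most 10 in all, crops included, and the job is handed in when it is done.

Besides the shell and the picture viewer there is one more tool, called after "Call:" by a JSON object that holds its "op" and its "data", one argument or row to a line. play_rows: Moves the arm, as the interface text tells. Shift numbers are shares of 0.03 m and turn numbers shares of 0.1 rad, none past 1 either way. Its arguments: {"type":"object","properties":{"steps":{"type":"array"},"grip_force":{"type":"number"}},"required":["steps"]}

```bash
mkdir -p pics; cat > h.py <<'E'
import cv2, numpy as np
from rig import robot
def grab(n):
    c=robot.camera(n); cv2.imwrite(f'pics/{n}_raw.png',c['image'][:,:,::-1]); np.savez(f'{n}.npz',**{k:np.array(v) for k,v in c.items()}); return c
def load(n): return dict(np.load(f'{n}.npz'))
def ray(c,px):
    R=cv2.Rodrigues(np.array(c['rvec'],float))[0]; t=np.array(c['tvec'],float).ravel()
    u=cv2.undistortPoints(np.array(px,float).reshape(-1,1,2),np.array(c['mtx']),np.array(c['D'])).reshape(-1,2)
    return -R.T@t, np.c_[u,np.ones(len(u))]@R
def onz(c,px,z):
    o,d=ray(c,px); return o+d*((z-o[2])/d[:,2])[:,None]
def proj(c,p):
    return cv2.projectPoints(np.array(p,float).reshape(-1,3),np.array(c['rvec'],float),np.array(c['tvec'],float),np.array(c['mtx']),np.array(c['D']))[0].reshape(-1,2)
E
python3 - <<'E'
from h import *
for n in('top','side'):
    c=grab(n); print(n,ray(c,[[256,192]]))
a=[cv2.imread(f'pics/{n}_raw.png') for n in('top','side')]
for n,i in zip(('top','side'),a): cv2.imwrite(f'pics/{n}1.png',cv2.resize(i,(800,600)))
o=robot.get_obs();print(o['position'],o['tool_rot'],o['ft_force'],o['grip_width'])
E
```

```text
top (array([ 0.30425935, -0.00722486,  1.42957487]), array([[ 0.14120128, -0.01810195, -0.98984033]]))
side (array([ 0.40914099, -0.99136707,  1.15280297]), array([[ 0.04780978,  0.66120217, -0.74877864]]))
[0.17285694 0.59994159 0.22164465] [ 1.39930327e-01  9.90160869e-01 -9.27455580e-04 -3.12477697e-04] [-0.52774054 -0.27265658 -0.44045467] 0.08721521178396295
```

View pics/top1.png

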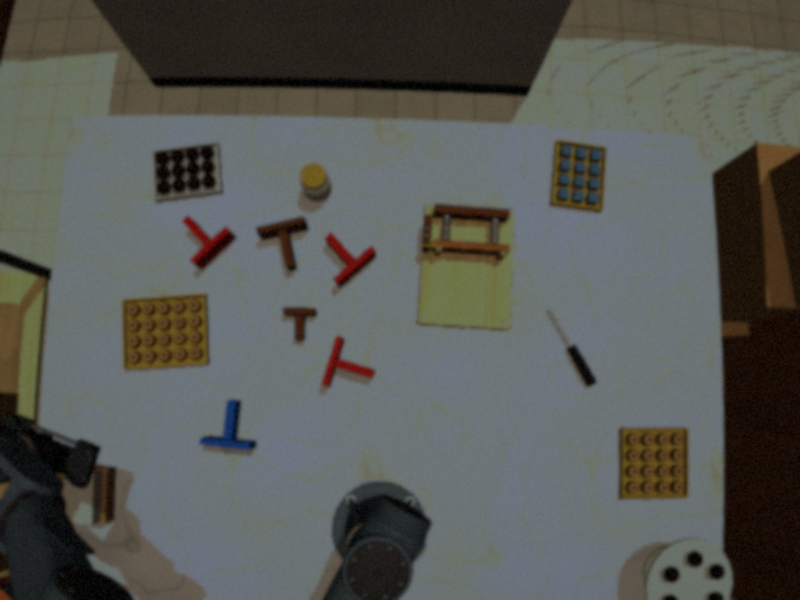

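View pics/side1.png

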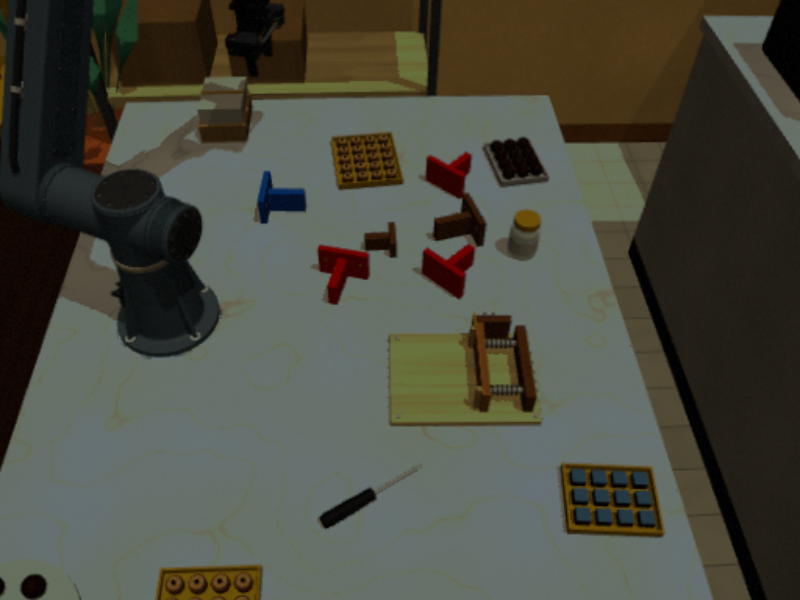

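Top view (800x600): the larger dark bracket is at (283,240), plate up at (258–307, 218–240). The small bracket is at (299,322), with red look-alikes at (210,240), (350,260) and (345,362) and a blue one at (230,430). The jig is at (465,265), the jar at (315,182) and the screwdriver at (572,350). Only the T at (283,240) is both brown and large, so I'll confirm it in a crop.

```bash
python3 - <<'E'
from h import *
c=load('top'); im=c['image'][:,:,::-1].copy()
hsv=cv2.cvtColor(im,cv2.COLOR_BGR2HSV)
m=cv2.inRange(hsv,(0,60,15),(20,255,130))
r,g,b=[c['image'][:,:,i].astype(int) for i in range(3)]
m[(r>2.6*g)]=0
m2=np.zeros_like(m);m2[136:176,160:202]=m[136:176,160:202]
cs=max(cv2.findContours(m2,0,2)[0],key=cv2.contourArea)
print('area',cv2.contourArea(cs)); print('hull',cv2.approxPolyDP(cs,1.5,True).reshape(-1,2).tolist())
for p in[(181,147),(185,163),(192,205),(134,155),(225,165),(300,157),(275,152),(315,137),(300,190)]: print(p,im[p[1],p[0]],hsv[p[1],p[0]])
A=cv2.resize(im[130:180,155:225],None,fx=6,fy=6,interpolation=2)
k=cv2.resize(im[122:217,260:335],None,fx=6,fy=6,interpolation=2)
M=cv2.resize(cv2.cvtColor(m2,8)[130:180,155:210],None,fx=5,fy=5,interpolation=0)
W=np.zeros((580,880,3),np.uint8);W[:300,:420]=A;W[:570,425:875]=k;W[305:555,:275]=M
cv2.imwrite('pics/crop1.png',cv2.resize(np.clip(W*1.6,0,255).astype(np.uint8),(800,527)))
E
```

```text
area 344.0
hull [[194, 140], [165, 146], [168, 153], [173, 153], [174, 151], [178, 153], [184, 173], [188, 171], [185, 153], [188, 148], [190, 149], [195, 146], [191, 145]]
(181, 147) [12 26 45] [ 13 187  45]
(185, 163) [16 31 55] [ 12 181  55]
(192, 205) [13 30 56] [ 12 196  56]
(134, 155) [ 17  20 111] [  1 216 111]
(225, 165) [ 28  30 104] [  1 186 104]
(300, 157) [24 56 96] [ 13 191  96]
(275, 152) [43 71 83] [ 21 123  83]
(315, 137) [13 30 58] [ 11 198  58]
(300, 190) [ 75 116 109] [ 35  90 116]
```

View pics/crop1.png

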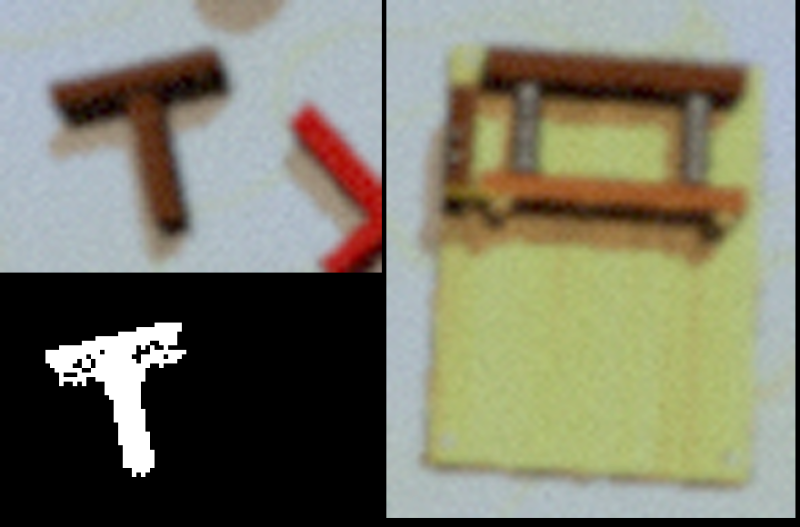

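The crop confirms a large dark-wood T with its plate facing away from the robot and no look-alike touching it. The jig board spans crop (445–745, 195). Next I'll fit edges.

```bash
python3 - <<'E'
from h import *
c=load('top'); im=c['image'][:,:,::-1].copy(); hsv=cv2.cvtColor(im,cv2.COLOR_BGR2HSV)
o=lambda p:(np.array(p)-[0,0])/5.4545
# bracket: bright top faces
v=im[:,:,2].astype(int); s=hsv[:,:,1]
m=((s>130)&(v>33)).astype(np.uint8)
def fit(pts,z): 
    P=onz(c,pts,z)[:,:2]; d=cv2.fitLine(P.astype(np.float32),cv2.DIST_HUBER,0,.01,.01).ravel(); return d[:2],d[2:]
# plate far edge: first brown row in columns 167..192
E_=[]
for x in range(167,193):
    col=s[134:152,x].astype(float); i=np.argmax(col>110); E_.append([x,134+i-(col[i]-110)/(col[i]-col[i-1]+1e-6)])
d,p=fit(E_,.07); print('plate far edge dir',d,'pt',p,'normal yaw',np.degrees(np.arctan2(d[0],-d[1])))
W=[]
for y in range(154,169):
    xs=np.where(m[y,176:192])[0]+176; W.append([xs.mean(),y]) 
d,p=fit(W,.055); print('web axis',d,'yaw',np.degrees(np.arctan2(d[1],d[0])),'pt',p)
print('plate corners',onz(c,[[164.2,146.1],[194.2,138.8]],.07),'web end',onz(c,[[186.3,169]],.055))
# bed
bm=((hsv[:,:,0]>22)&(hsv[:,:,0]<40)&(s>55)).astype(float)
b=cv2.GaussianBlur(s,(3,3),0).astype(float)
print('s prof',b[190,258:275],b[190,320:335],b[200:214,300])
def cross(a,t,up):
    i=[k for k in range(1,len(a)) if (a[k-1]<t<=a[k] if up else a[k-1]>=t>a[k])]
    i=i[0] if up else i[-1]; return i-1+(t-a[i-1])/(a[i]-a[i-1])
L=[[258+cross(b[y,258:285],62,1),y] for y in range(168,204)]
R=[[315+cross(b[y,315:335],62,0),y] for y in range(160,206)]
N=[[x,200+cross(b[200:218,x],62,0)] for x in range(272,322)]
for n,q in zip('LRN',(L,R,N)):
    d,p=fit(q,.015); print(n,d,p,np.degrees(np.arctan2(d[1],d[0])))
F=[]
# board front-top edge (orange -> dark), z=.074
for x in range(280,320):
    a=v[150:166,x].astype(float); F.append([x,150+np.argmax(a)])
d,p=fit(F,.074);print('board top mid',d,p,np.degrees(np.arctan2(d[1],d[0])))
# side view check of projections
E
```

```text
plate far edge dir [ 0.26129964 -0.96525776] pt [0.6604523  0.24136083] normal yaw 15.14719
web axis [0.968811 0.247801] yaw 14.3474245 pt [0.5991494  0.22004743]
plate corners [[0.64869511 0.28828608 0.07      ]
 [0.67724847 0.18576292 0.07      ]] web end [[0.57333987 0.20960598 0.055     ]]
s prof [ 24.  24.  25.  25.  25.  25.  24.  21.  19.  33.  68.  94. 101. 102.
 102. 100.  99.] [102. 100.  96.  92.  88.  80.  65.  45.  27.  19.  19.  21.  23.  24.
  21.] [90. 89. 89. 88. 89. 89. 89. 87. 74. 46. 21. 16. 18. 19.]
L [ 0.9994679  -0.03261807] [ 0.5409904 -0.0762583] -1.8692092
R [ 0.99951416 -0.03116883] [ 0.53969294 -0.28199762] -1.7861316
N [0.0386356 0.9992534] [ 0.45145786 -0.1766129 ] 87.78579
board top mid [ 0.01299805 -0.99991554] [ 0.64067674 -0.17990577] -89.25524
```

Call:
{"op": "play_rows", "data": {
  "steps": [0.3,0,0,0,-0.9,0.3,0,0,0,-0.9,0.3,0,0,0,-0.9,0.3,0,0,0,-0.9,0.3,0,0,0,-0.9,0.3,0,0,0,-0.9,0.3,-0.67,-0.99,0,0,0.3,-0.67,-0.99,0,0,0.3,-0.67,-0.99,0,0,0.3,-0.67,-0.99,0,0],
  "grip_force": 30
}}

```text
time: 1.1
position: [0.2819, 0.5051, 0.2221]
tool_rot: [-0.129, 0.992, -0.0, -0.0]
ft_force: [0.4, 0.3, 0.1]
grip_width: 0.0563
grip_force: 0.0
```

Call:
{"op": "play_rows", "data": {
  "steps": [0.3,-0.67,-0.99,0,0,0.3,-0.67,-0.99,0,0,0.3,-0.67,-0.99,0,0,0.3,-0.67,-0.99,0,0,0.3,-0.67,-0.99,0,0,0.3,-0.67,-0.99,0,0,0.3,-0.67,-0.99,0,0,0.3,-0.67,-0.99,0,0,0.3,-0.67,-0.99,0,0,0.3,-0.67,-0.99,0,0]
}}

```text
time: 2.1
position: [0.5524, 0.2695, 0.222]
tool_rot: [-0.129, 0.992, -0.0, -0.001]
ft_force: [0.3, 0.5, 0.7]
grip_width: 0.0563
grip_force: 0.0
```

Call:
{"op": "play_rows", "data": {
  "steps": [0.3,-0.67,-0.99,0,0,0.3,-0.67,-0.99,0,0,0.3,0,0,0,0,0.3,0,0,0,0,0.3,0,0,0,0,0.3,0,0,0.5,0,0.3,0,0,0.5,0,0.3,0,0,0.5,0,0.3,0,0,0.5,0,0.3,0,0,0,0]
}}

```text
time: 3.1
position: [0.6028, 0.2246, 0.1604]
tool_rot: [-0.13, 0.991, -0.0, -0.003]
ft_force: [-1.4, 0.2, -0.4]
grip_width: 0.0567
grip_force: 0.0
```

Call:
{"op": "play_rows", "data": {
  "steps": [0.3,-0.03,-0.11,0.5,0,0.3,0,0,0.7,0,0.3,0,0,0.7,0,0.3,0,0,0.7,0,0.3,0,0,0.7,0,0.3,0,0,0.6,0,0.3,0,0,0.5,0,0.3,0,0,0.4,0,0.3,0,0,0,0,0.3,0,0,0,0]
}}

```text
time: 4.1
position: [0.6078, 0.2207, 0.0187]
tool_rot: [-0.129, 0.992, 0.0, 0.0]
ft_force: [-0.2, -0.6, -0.1]
grip_width: 0.0565
grip_force: 0.0
```

```bash
python3 - <<'E'
from h import *
c=grab('side'); im=c['image'][:,:,::-1]
cv2.imwrite('pics/s2.png',cv2.resize(im[90:220,220:380],(800,600),interpolation=2))
print(robot.get_obs()['position'])
E
```

```text
[0.60822738 0.22082956 0.01923274]
```

View pics/s2.png

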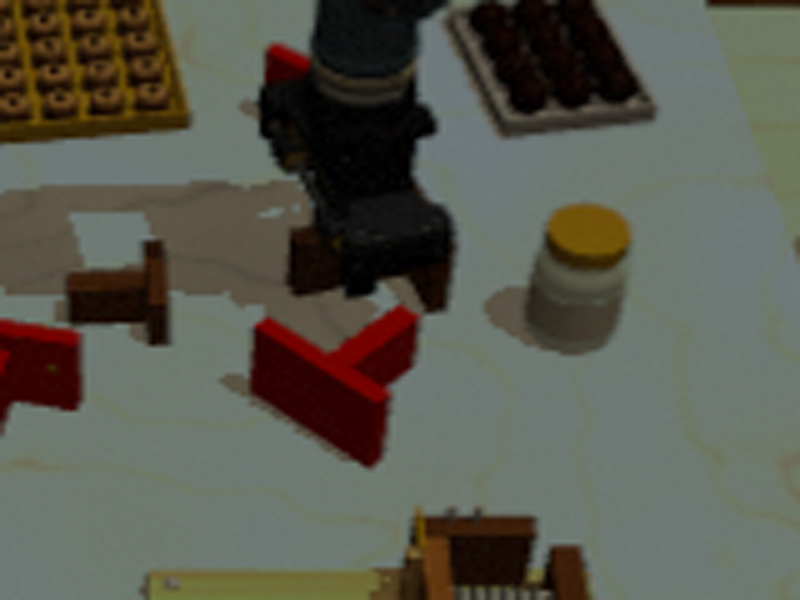

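The side view shows the fingers straddling the web at (340,265), clear of the red bracket, the jar and the plate. I'm closing the gripper now.

Call:
{"op": "play_rows", "data": {
  "steps": [-1,0,0,0,0,-1,0,0,0,0,-1,0,0,0,0,-1,0,0,0,0,-1,0,0,0,0,-1,0,0,0,0,-1,0,0,0,0,-1,0,0,0,0,-1,0,0,0,0,-1,0,0,0,0],
  "grip_force": 50
}}

```text
time: 5.15
position: [0.6075, 0.2209, 0.0187]
tool_rot: [-0.129, 0.992, 0.0, 0.0]
ft_force: [-0.2, 2.0, 2.5]
grip_width: 0.0197
grip_force: 49.7
```

Call:
{"op": "play_rows", "data": {
  "steps": [-1,0,0,-0.5,0,-1,0,0,-1,0,-1,0,0,-1,0,-1,0,0,-1,0,-1,0,0,-1,0,-1,0,0,-0.5,0,-1,0,0,0,0.73,-1,0,0,0,0.73,-1,0,0,0,0.73,-1,0,0,0,0.73]
}}

```text
time: 6.15
position: [0.6071, 0.22, 0.1689]
tool_rot: [0.018, 1.0, -0.0, -0.0]
ft_force: [0.0, 1.5, -2.2]
grip_width: 0.0197
grip_force: 49.7
```

Call:
{"op": "play_rows", "data": {
  "steps": [-1,0.2,-0.67,0,0,-1,0.2,-0.67,0,0,-1,0.2,-0.67,0,0,-1,0.2,-0.67,0,0,-1,0.2,-0.67,0,0,-1,0.2,-0.67,0,0,-1,0.2,-0.67,0,0,-1,0.2,-0.67,0,0,-1,0.2,-0.67,0,0,-1,0.2,-0.67,0,0]
}}

```text
time: 7.15
position: [0.5402, 0.0205, 0.169]
tool_rot: [0.016, 1.0, -0.0, -0.0]
ft_force: [0.7, -0.0, -1.4]
grip_width: 0.0198
grip_force: 49.7
```

Call:
{"op": "play_rows", "data": {
  "steps": [-1,0.15,-0.67,0,0,-1,0.15,-0.67,0,0,-1,0.15,-0.67,0,0,-1,0.15,-0.67,0,0,-1,0.15,-0.67,0,0,-1,0,-0.67,0,0,-1,0,-0.67,0,0,-1,0,-0.67,0,0,-1,0,-0.67,0,0,-1,0,-0.67,0,0]
}}

```text
time: 8.15
position: [0.5113, -0.1795, 0.169]
tool_rot: [0.016, 1.0, -0.0, -0.0]
ft_force: [0.3, 0.5, -1.9]
grip_width: 0.0194
grip_force: 49.7
```

Call:
{"op": "play_rows", "data": {
  "steps": [-1,0,0,0,0,-1,0,0,0,0,-1,0,0,0,0,-1,0,0,0,0,-1,0,0,0,0,-1,0,0,0,0,-1,0,0,0,0,-1,0,0,0,0,-1,0,0,0,0,-1,0,0,0,0]
}}

```text
time: 9.15
position: [0.5119, -0.1784, 0.1685]
tool_rot: [0.016, 1.0, -0.0, -0.0]
ft_force: [-0.0, 0.1, -2.8]
grip_width: 0.0194
grip_force: 49.7
```

```bash
python3 - <<'E'
from h import *
a=[]
for n,(x0,y0) in(('top',(220,110)),('side',(220,150))):
    c=grab(n); im=c['image'][:,:,::-1]; a.append(cv2.resize(im[y0:y0+130,x0:x0+130],(400,400),interpolation=2))
cv2.imwrite('pics/s3.png',np.clip(np.hstack(a)*1.5,0,255).astype(np.uint8))
o=robot.get_obs();print(o['position'],o['tool_rot'],o['ft_force'])
E
```

```text
[ 0.5118888  -0.1784747   0.16853721] [ 1.64395202e-02  9.99864862e-01 -6.57994701e-06 -5.66011374e-06] [-0.2696477   0.41506799 -2.07540688]
```

View pics/s3.png

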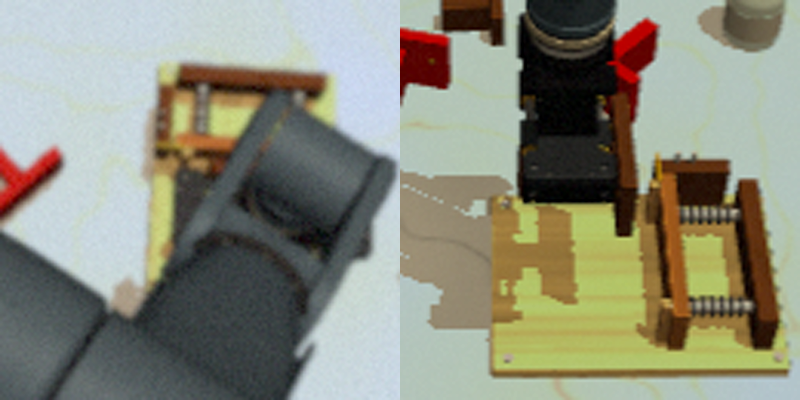

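Top and side views show the bracket upright in the gripper with its plate at side crop (625,165), in front of the board and facing it. I'm lowering it onto the bed.

Call:
{"op": "play_rows", "data": {
  "steps": [-1,0,0,0.6,0,-1,0,0,0.7,0,-1,0,0,0.7,0,-1,0,0,0.7,0,-1,0,0,0.7,0,-1,0,0,0.5,0,-1,0,0,0.3,0,-1,0,0,0.15,0,-1,0,0,0.05,0,-1,0,0,0,0]
}}

```text
time: 10.25
position: [0.5123, -0.1787, 0.037]
tool_rot: [0.016, 1.0, -0.0, 0.0]
ft_force: [-0.3, 0.5, -1.7]
grip_width: 0.0196
grip_force: 49.7
```

```bash
python3 - <<'E'
from h import *
a=[]
for n,(x0,y0) in(('top',(250,110)),('side',(240,180))):
    c=grab(n); im=c['image'][:,:,::-1]; a.append(cv2.resize(im[y0:y0+100,x0:x0+100],(400,400),interpolation=2))
cv2.imwrite('pics/s4.png',np.clip(np.hstack(a)*1.5,0,255).astype(np.uint8))
o=robot.get_obs();print(o['position'],o['tool_rot'],o['ft_force'])
E
```

```text
[ 0.51239225 -0.17869215  0.03724675] [ 1.63858782e-02  9.99865467e-01 -3.72324223e-04  6.42747541e-04] [ 0.22320642 -0.05442975 -1.96812207]
```

View pics/s4.png

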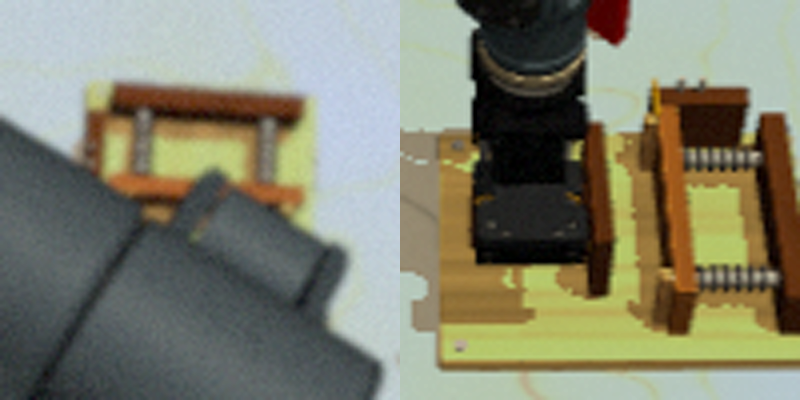

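The side view shows the bracket over the bed with its plate at (597,210), parallel to the board at (675,220), with a gap of about 50 mm. I'll check the centring from the near plate and board corners and the pose of the board.

```bash
python3 - <<'E'
from h import *
c=load('side')
u=np.array([.9994,-.0326]);v=np.array([.0326,.9994])
def j(P): return [( (p[:2]-[.616,-.1816])@u*1e3, (p[:2]-[.616,-.1816])@v*1e3) for p in P]
r=lambda q:[(240+(a-400)/4,180+b/4) for a,b in q]
print('bed near-robot corner',j(onz(c,r([(441,362)]),.015)))
print('plate front bottom near',j(onz(c,r([(606,294)]),.018)),'board bottom near (face)',j(onz(c,r([(670,333)]),.015)))
print('plate top front far/near',j(onz(c,r([(603,124),(611,238)]),.088)))
print('board top face far/near',j(onz(c,r([(660,108),(671,290)]),.074)))
E
```

```text
bed near-robot corner [(np.float64(-163.08258326372894), np.float64(-108.9108420949375))]
plate front bottom near [(np.float64(-41.267771730855685), np.float64(-53.88422715914564))] board bottom near (face) [(np.float64(3.2504723176791273), np.float64(-86.24384190252255))]
plate top front far/near [(np.float64(-41.464967857629276), np.float64(50.05616143877478)), (np.float64(-42.99464474149003), np.float64(-53.62781505188172))]
board top face far/near [(np.float64(4.748337122192033), np.float64(76.75205157865692)), (np.float64(-2.29487885506034), np.float64(-88.63160184010157))]
```

Call:
{"op": "play_rows", "data": {
  "steps": [-1,0,-0.05,0.05,0,-1,0,0,0.04,0,-1,0,0,0.02,0,-1,-0.1,0,0,0,-1,-0.2,0,0,0,-1,-0.2,0,0,0,-1,-0.2,0,0,0,-1,-0.2,0,0,0,-1,-0.1,0,0,0,-1,0,0,0,0]
}}

```text
time: 11.35
position: [0.5426, -0.1809, 0.0337]
tool_rot: [0.016, 1.0, -0.0, 0.0]
ft_force: [-1.7, 0.7, 4.9]
grip_width: 0.0197
grip_force: 49.7
```

Call:
{"op": "play_rows", "data": {
  "steps": [-1,0,0,-0.02,0,-1,-0.1,0,0,0,-1,-0.1,0,0,0,-1,-0.1,0,0,0,-1,-0.1,0,0,0,-1,-0.1,0,0,0,-1,-0.1,0,0,0,-1,-0.05,0,0,0,-1,0,0,0,0,-1,0,0,0,0]
}}

```text
time: 12.35
position: [0.5609, -0.1814, 0.0337]
tool_rot: [0.016, 1.0, 0.0, -0.0]
ft_force: [-3.5, 0.6, 1.0]
grip_width: 0.0193
grip_force: 49.7
```

Call:
{"op": "play_rows", "data": {
  "steps": [-1,-0.1,0,0,0,-1,-0.1,0,0,0,-1,-0.1,0,0,0,-1,-0.1,0,0,0,-1,-0.1,0,0,0,-1,0,0,0,0,-1,0,0,0,0,-1,0,0,0,0,-1,0,0,0,0,-1,0,0,0,0]
}}

```text
time: 13.35
position: [0.5736, -0.1811, 0.0337]
tool_rot: [0.017, 1.0, 0.001, -0.003]
ft_force: [-7.6, 0.1, 4.4]
grip_width: 0.0197
grip_force: 50.0
```

```bash
python3 - <<'E'
from h import *
c=grab('side'); im=c['image'][:,:,::-1]
cv2.imwrite('pics/s5.png',np.clip(cv2.resize(im[185:275,250:370],(800,600),interpolation=2)*1.6,0,255).astype(np.uint8))
o=robot.get_obs();print(o['position'],o['tool_rot'],o['ft_force'],o['moment'])
E
```

```text
[ 0.57357882 -0.18105421  0.0337095 ] [ 0.01666274  0.99985672  0.00112418 -0.0027617 ] [-9.00289057  0.44883498  3.84646742] [ 0.03293527  1.16051821 -0.30180478]
```

View pics/s5.png

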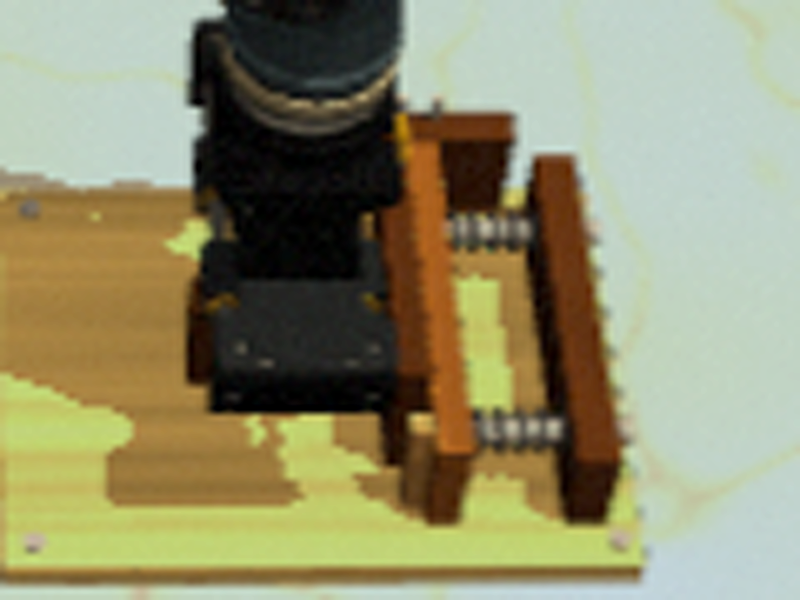

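The plate is flat against the board between the battens. The pointer at (402,130) is about level with the first peg (402,108) and the second peg is at (438,108), so travel is about 19 mm. About 9 mm more is needed.

Call:
{"op": "play_rows", "data": {
  "steps": [-1,-0.06,0,0,0,-1,-0.06,0,0,0,-1,-0.06,0,0,0,-1,-0.06,0,0,0,-1,-0.06,0,0,0,-1,-0.02,0,0,0,-1,0,0,0,0,-1,0,0,0,0,-1,0,0,0,0,-1,0,0,0,0]
}}

```text
time: 14.4
position: [0.581, -0.1811, 0.0337]
tool_rot: [0.016, 1.0, 0.002, -0.005]
ft_force: [-13.1, -0.5, 8.1]
grip_width: 0.0195
grip_force: 50.1
```

```bash
python3 - <<'E'
from h import *
c=grab('side'); im=c['image'][:,:,::-1]
cv2.imwrite('pics/s6.png',np.clip(cv2.resize(im[190:265,270:370],(800,600),interpolation=2)*1.6,0,255).astype(np.uint8))
o=robot.get_obs();print(o['position'],o['tool_rot'],o['ft_force'],o['moment'])
E
```

```text
[ 0.58099415 -0.18106525  0.03366007] [ 0.01645656  0.99985065  0.0015945  -0.00503125] [-1.22500166e+01 -1.20836813e-02  8.17798947e+00] [-0.15430274  1.66087902 -0.29461893]
```

View pics/s6.png

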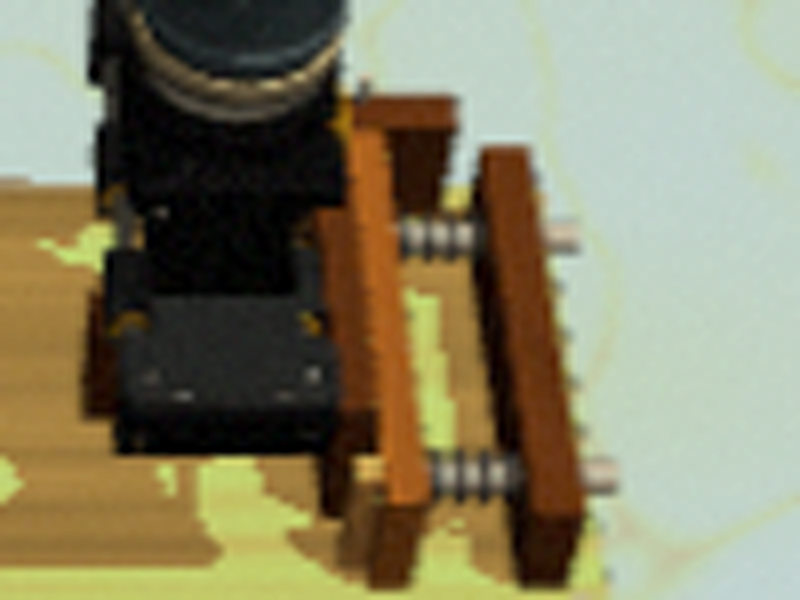

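The pointer at (345,115) maps to raw column 313.1, midway between the pegs at 310.3 and 315.8, so travel is about 27 mm. The plate is flush. I'll hold here.

Call:
{"op": "play_rows", "data": {
  "steps": [-1,0,0,0,0,-1,0,0,0,0,-1,0,0,0,0,-1,0,0,0,0,-1,0,0,0,0,-1,0,0,0,0,-1,0,0,0,0,-1,0,0,0,0,-1,0,0,0,0,-1,0,0,0,0]
}}

```text
time: 15.45
position: [0.581, -0.1811, 0.0337]
tool_rot: [0.016, 1.0, 0.002, -0.005]
ft_force: [-12.3, -0.9, 7.5]
grip_width: 0.0196
grip_force: 50.1
```

Call:
{"op": "play_rows", "data": {
  "steps": [-1,0,0,0,0,-1,0,0,0,0,-1,0,0,0,0,-1,0,0,0,0,-1,0,0,0,0,-1,0,0,0,0,-1,0,0,0,0,-1,0,0,0,0,-1,0,0,0,0,-1,0,0,0,0]
}}

```text
time: 16.45
position: [0.581, -0.1811, 0.0337]
tool_rot: [0.016, 1.0, 0.002, -0.005]
ft_force: [-12.5, 0.3, 7.9]
grip_width: 0.0196
grip_force: 50.1
```

Call:
{"op": "play_rows", "data": {
  "steps": [-1,0,0,0,0,-1,0,0,0,0,-1,0,0,0,0,-1,0,0,0,0,-1,0,0,0,0,-1,0,0,0,0,-1,0,0,0,0,-1,0,0,0,0,-1,0,0,0,0,-1,0,0,0,0]
}}

```text
time: 17.45
position: [0.581, -0.1811, 0.0337]
tool_rot: [0.016, 1.0, 0.002, -0.005]
ft_force: [-13.3, -0.7, 8.0]
grip_width: 0.0196
grip_force: 50.1
```

```bash
python3 - <<'E'
from h import *
c=grab('side'); im=c['image'][:,:,::-1]
h=cv2.cvtColor(im,cv2.COLOR_BGR2HSV)
# pointer: brass-yellow pixels near the pegs
m=cv2.inRange(h,(15,180,60),(30,255,255)); ys,xs=np.where(m[198:210,300:322]); print('pointer',xs.mean()+300,ys.mean()+198,len(xs))
# lean: plate's top edge vs board along columns
o=robot.get_obs();print(o['time'],o['position'],o['tool_rot'],o['ft_force'])
cv2.imwrite('pics/s7.png',np.clip(cv2.resize(im[195:260,290:350],(740,600),interpolation=2)*1.8,0,255).astype(np.uint8))
E
```

```text
pointer 313.57142857142856 206.07142857142858 14
17.5 [ 0.58101535 -0.18108868  0.03368964] [ 0.01642691  0.99985129  0.00157113 -0.0050095 ] [-12.79282979  -0.84938266   7.05056532]
```

View pics/s7.png

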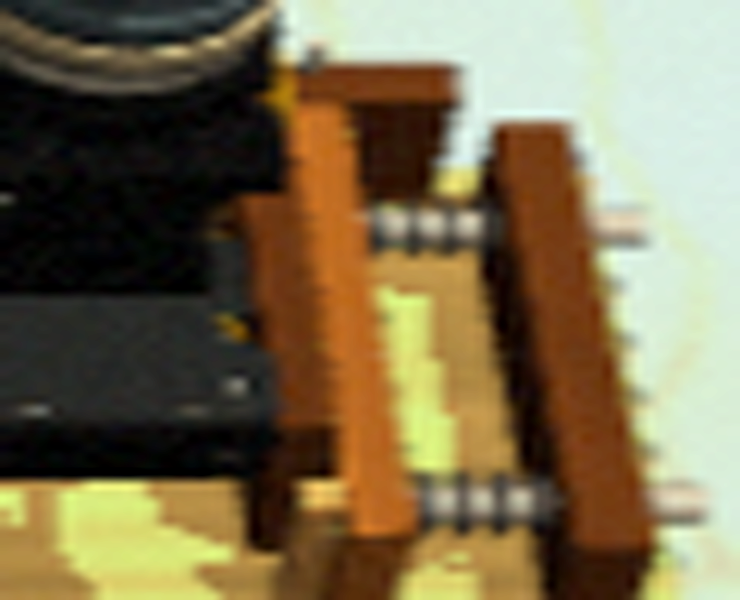

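The plate is flush and the pointer (285,90) sits clear of the second peg (315,50), between the two. Readings are steady, so I'm handing in.

```bash
python3 -c "
from rig import robot
print(robot.hand_in())"
```

```text
the job is handed in; nothing more can be done
None
```

I handed the job in with the larger bracket still gripped and pressed flush against the back board, the pointer about midway between the pegs (about 27 mm of travel) and steady for 3 s; the verdict was not shown.

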